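# Roll a bearing sleeve up its loading ramp and swing the keeper shut

### The job

Push the brass bearing sleeve slowly and steadily up the small ramp with your fingertips until it drops into its seat against the stop at the top, without letting it run away or roll back down. Then push the red keeper arm round by its black pin until it is fully closed behind the sleeve, and take the hand away. Only push, do not pick anything up, and leave the tools and the jar round about where they are.

Things in the scene. Friction and masses are not known exactly. Their poses are not given: they have to be found in the camera images.
- ramp: Fixed loading ramp, aluminium deck and grey rails, 254 mm long (x), 130 mm wide (y), rising roughly towards the robot's left. Origin: centre of its underside on the table; x points up the ramp, y to its left, z up. The lane is 116 mm wide; rails stand 10 mm above the deck. Level tray at x -119 to -52 mm (deck 10 mm above the table), with a foot lip 6 mm high behind it (-127 to -119).
- slope_start (a point): Middle of the deck where the tray ends and the slope begins (ramp x -52 mm, 10 mm above the table). From here the deck climbs at 9 degrees to x +68 mm, then a level crest (29 mm above the table) runs to +78.
- sleeve: Loose brass-coloured bearing sleeve with closed black ends, a cylinder 44 mm in diameter and 110 mm long, polished (slippery), about 0.3 kg, lying across the lane in the tray at the foot of the ramp, free to roll. Origin at its centre; y is its axis (x and z turn as it rolls). On the slope it rolls back at once if nothing is behind it.
- seat (a point): Where the sleeve's centre lies when seated against the stop (ramp x +91 mm, 48.5 mm above the table). Axes as the ramp's. A step 2.5 mm down at ramp x +78 leads into the seat (floor 26.5 mm above the table); the stop's face is at +113, its plate 62 mm high. There the sleeve has about 3 mm of play and stays by itself.
- keeper (a joint): Angle of the red keeper arm about its upright pivot, rad. 0 to 0.35: parked, pointing back down the ramp outside the right-hand rail (0.35 parallel to it, 0 splayed 20 degrees outward). 1.92: fully closed against its end stop, straight across the lane just behind the seated sleeve. Closes clockwise from above, needs about 0.5 N at the pin, stays where it is left.
- keeper_pivot (a point): The keeper's pivot at the ramp's right-hand side (ramp x +58 mm, y -76 mm), at the height of the arm's axis, 48.5 mm above the table. The arm is a red round bar of 10 mm diameter, 120 mm long from the pivot; the pivot's boss reaches 60 mm above the table.
- keeper_pin (a point): Middle of the exposed part of the upright black pin on the keeper arm, 100 mm from the pivot and 68 mm above the table; the pin is 14 mm in diameter and its top is 82 mm above the table.
- orange_clamp: Orange spring clamp, 52x110x19 mm, a bystander; origin at the centre of its underside.
- syringe: Empty plastic syringe, 30x134x22 mm, a bystander; origin at the centre of its underside.
- caliper: Caliper, 70x228x18 mm, a bystander; origin at the centre of its underside.
- jar: Small glass jar, 54 mm wide and 77 mm high, a bystander; origin at the centre of its underside.

How it is judged:
On the way, in this order (a step that is already met when the one before it is completed fails the run):
1. the sleeve is seated against the stop while the keeper is still open (x of sleeve in the frame of ramp above 0.086 m and z of sleeve in the frame of ramp between 0.045 and 0.0515 m and angle between the y axis of sleeve and the y axis of ramp, either way round below 0.08 rad and linear speed of sleeve below 0.03 m/s and value of joint keeper below 1.2 rad), for 0.2 s.
2. the keeper is fully closed (value of joint keeper above 1.82 rad), for 0.2 s.
At the end, for the whole second after the job is handed in: The sleeve lies at rest in its seat (centre within 5 mm of the seated point along the ramp, within 3.5 mm in height, square to the ramp within 0.08 rad) and the keeper is within 0.1 rad of fully closed (x of sleeve in the frame of ramp above 0.086 m and z of sleeve in the frame of ramp between 0.045 and 0.0515 m and angle between the y axis of sleeve and the y axis of ramp, either way round below 0.08 rad and linear speed of sleeve below 0.03 m/s and value of joint keeper above 1.82 rad); the robot touches nothing.
It fails at once if the sleeve runs away or rolls back (faster than 0.3 m/s) (linear speed of sleeve above 0.3 m/s).
It fails at once if the sleeve is lifted off the deck (by about 10 mm or more) or leaves the ramp (z of sleeve in the frame of ramp above 0.0615 m or z of sleeve in the frame of ramp below 0.02 m or (x of sleeve in the frame of ramp below -0.052 m and z of sleeve in the frame of ramp above 0.043 m) or (x of sleeve in the frame of ramp below 0.008 m and z of sleeve in the frame of ramp above 0.0525 m)).
It fails at once if a bystander is moved by more than 20 mm (distance of any of orange_clamp, syringe, caliper, jar from where it was at the start of the episode above 0.02 m).
It also fails if it takes over 56 s, if anything falls off the work surface, if the arm or the gripper's body presses on something with over 40 N, if the wrist force passes 120 N, or if a joint passes its speed limit or range.

### The arm

A 6-joint arm with a two-finger parallel gripper is mounted at the origin on a cart in front of the work surface, level with it; the furniture and walls round the work are solid. World frame = base frame: x ahead of the robot, y to its left, z up, the work surface at z = 0. Lengths are in m, angles in rad, forces in N, time in s.
With the tool pointing down it reaches from about 0.25 to 0.725 m from the base axis. Payload 9.7 kg.
Tool frame: the origin (TCP) lies midway between the tips of the shut fingers; the grasp point (between the pads) lies 19 mm behind it; z points along the fingers, y is the direction in which the jaws open and shut (so a half turn about z gives the same grasp; the last joint's range is limited). The gripper opens to 85 mm and grips with 20 to 120 N. Pads are 22 mm wide; open, the fingers measure 114 mm over their backs; the gripper's body (76 mm by 85 mm) begins 54 mm behind the grasp point. The pads swing forward as they close: fully open they stand 13 mm farther back than shut.
Start: joints at [1.178, 0.087, 0.176, 1.66, 0, 1.571], TCP at [0.211, 0.508, 0.231] pointing down, gripper open.
Joint ranges: [-3.13, 3.13], [-0.85, 1.81], [-1.15, 1.24], [-2.2, 2.28], [-1.44, 1.52], [-3.14, 3.14]. Speed limits (rad/s): [2.22, 2.22, 2.57, 3.14, 3.14, 3.14].

### API

Orientations are given as [roll, pitch, yaw] about the fixed x, y, z axes, in that order (R = Rz(yaw) Ry(pitch) Rx(roll)).
In Python, from plant import readout, imaging, order gives the robot as it stands.
- The arm moves only by the tool apply_moves, never from a script. Its argument "plan" is text: rows parted by semicolons, each of 7 numbers parted by spaces: the turn, a rotation vector about the tool's x, y, z in rad, then the shift along the tool's x, y, z in mm, then the opening, from 0 (shut) to 1 (fully open). In form: rx ry rz tx ty tz jaw; .... A call has 1 to 20 rows; each row is the pose to reach, as a shift and turn from the pose commanded when the call began, along the tool's axes at that moment; what a row does not reach only later rows make up. A row lasts 1/12 s, in which the tool goes at most 41.7 mm and 7.16 degrees, less where a joint would pass 70% of its speed; a pose out of reach is approached as far as the arm can. A call with a gripper value outside its range is refused whole. The fingers move at their own pace and stop on an object; "grip_force" is the grip in N (left out, the last holds). Time passes only in rows, so rows that repeat a pose let the fingers close. It gives the time, the measured TCP pose, the force and the opening at its end, in the units of the state.
- readout.read_state(): the state, without advancing time (a new reading comes with each control period).
- imaging.snapshot(name): name is "scene" or "side" or "wrist"; returns (picture, depth): 400x640x3 uint8, red, green, blue; 400x640 float32, m along the optical axis (not along the pixel's ray), 0 where there is no reading.
- imaging.get_calibration(name): a dict with "fx", "fy", "cx", "cy" (pixels), "view" (4x4, takes a point from world to camera coordinates); the wrist camera has in their place "mount" (4x4, takes a point from camera to tool coordinates, whose origin is the TCP and whose axes are the flange's). Camera axes: x right, y down, z forward; pixel columns grow to the right and rows downward; lengths in m; the calibration is good to about 2 mm. The wrist camera is an equidistant fisheye: a pixel r from the principal point sees the ray r / f radians off the axis. A picture is of the moment at which its call begins: read the wrist's pose just before it. get_calibration takes no time and is no camera call.
- order.hand_in(): hands the job in, once; it reports no verdict.
The state is a dict: "time": time; "joint_positions": joint angles; "dq": joint speeds; "effort": joint torques, N m; "eef_pos": TCP position; "orientation": TCP orientation; "wrist_force": force on the tool from outside, world axes, zero at the start; "ft_torque": the same for the moment, N m; "gripper_width": finger opening in m.
Only numpy, scipy, OpenCV 4.12 (cv2) and the standard library are available. Lean on these libraries where they do the work, as an engineer would, in place of code of your own. Each camera call takes 0.05 s, during which the arm holds its last target.

## Working session

There is one attempt and no reset: what is moved stays moved. The work goes in short steps, Python scripts to look and compute and a tool call to move; the robot and the scene stay as the last step left them, time stands still between calls to the robot, and variables do not carry over. Pictures are saved under pics/ and viewed, and the job is handed in when it is done.

Besides the shell and the picture viewer there is one more tool, called after "Call:" as name(argument=value, ...), one argument or row to a line, values as JSON. apply_moves: Moves the arm, as the interface text tells. Its arguments: {"type":"object","properties":{"plan":{"type":"string"},"grip_force":{"type":"number"}},"required":["plan"]}

```bash
ls; mkdir -p pics
python3 - <<'E'
from plant import readout, imaging, order
import cv2,numpy as np
print(readout.read_state())
for n in ("scene","side","wrist"):
    c=imaging.get_calibration(n);print(n,c)
    p,d=imaging.snapshot(n)
    cv2.imwrite(f"pics/{n}0.png",p[:,:,::-1]);np.save(f"pics/{n}0.npy",d)
E
```

```text
pics
{'time': 0.0, 'joint_positions': array([1.17801314e+00, 8.74482746e-02, 1.75128603e-01, 1.65976756e+00,
       3.25525891e-05, 1.57077763e+00]), 'dq': array([ 8.43489171e-04,  3.55720940e-04,  4.18475244e-04, -2.64055579e-05,
        2.03841457e-03,  1.01426482e-03]), 'effort': array([-4.27056526e-03, -5.20393109e+01,  4.64804792e+01,  1.66038796e-02,
       -1.04305568e-04, -2.54801726e-06]), 'eef_pos': array([0.21042656, 0.50791808, 0.2305867 ]), 'orientation': array([-3.14030175e+00, -3.25767013e-05,  2.74882813e+00]), 'wrist_force': array([-0.24621106,  0.45277277,  0.01735373]), 'ft_torque': array([-0.03090393,  0.00302336,  0.01088363]), 'gripper_width': 0.08515904070860417}
scene {'fx': 387.18493095780315, 'fy': 387.18493095780315, 'cx': 318.4334967275206, 'cy': 194.19193030862263, 'view': array([[ 0.86827813, -0.49590484,  0.01309479, -0.32318709],
       [-0.35496856, -0.63951988, -0.68191762,  0.39875018],
       [ 0.34654062,  0.58744592, -0.73131176,  0.58222745],
       [ 0.        ,  0.        ,  0.        ,  1.        ]])}
side {'fx': 483.9587819873547, 'fy': 483.9587819873547, 'cx': 318.1590795912209, 'cy': 203.772629954036, 'view': array([[ 0.97766907, -0.20991097,  0.01002843, -0.44810318],
       [-0.13427077, -0.66065722, -0.73858202,  0.27032574],
       [ 0.16166182,  0.72074227, -0.67408904,  0.94085664],
       [ 0.        ,  0.        ,  0.        ,  1.        ]])}
wrist {'fx': 309.70691628693146, 'fy': 309.70691628693146, 'cx': 318.116332979838, 'cy': 200.71902563610686, 'mount': array([[ 7.59325483e-04, -9.52955056e-01, -3.03110680e-01,
         7.69206639e-02],
       [ 9.99999657e-01,  6.23420148e-04,  5.45127081e-04,
         8.17340336e-05],
       [-3.30516303e-04, -3.03110990e-01,  9.52955203e-01,
        -1.43152630e-01],
       [ 0.00000000e+00,  0.00000000e+00,  0.00000000e+00,
         1.00000000e+00]])}
```

View pics/scene0.png

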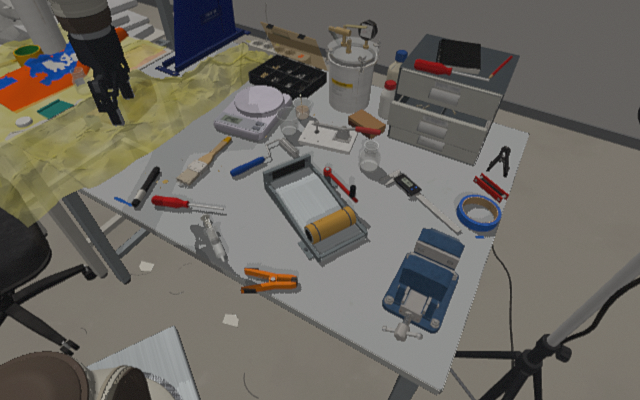

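View pics/side0.png

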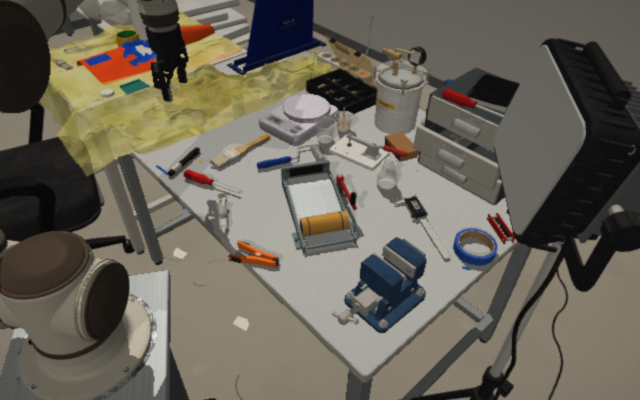

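View pics/wrist0.png

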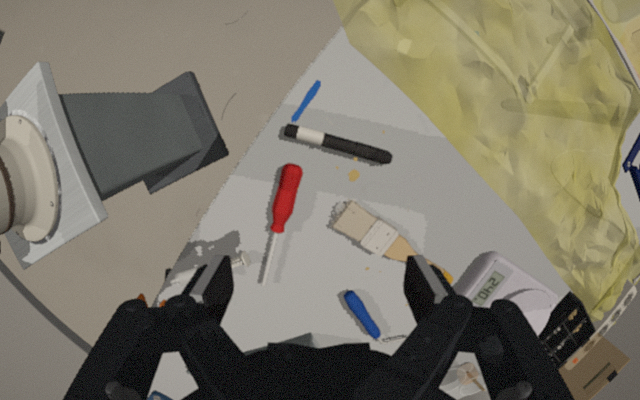

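The scene view has the ramp centred near (315,208). The sleeve is at (331,224), the red keeper at (340,183) with the black pin at (352,188), the jar at (370,155), and the clamp at (270,280). Next I'll zoom in and deproject.

```bash
python3 - <<'E'
import cv2
a=cv2.imread('pics/scene0.png')[140:270,245:405];cv2.imwrite('pics/sceneZ.png',cv2.resize(a,None,fx=5,fy=4.5 if 0 else 4.6,interpolation=cv2.INTER_CUBIC)[:,:800])
a=cv2.imread('pics/side0.png')[145:265,260:420];cv2.imwrite('pics/sideZ.png',cv2.resize(a,None,fx=5,fy=5,interpolation=cv2.INTER_CUBIC))
E
cat > h.py <<'E'
import numpy as np, cv2
from plant import readout, imaging, order
def deproj(n,d,stride=1,c=None):
    c=c or imaging.get_calibration(n)
    v,u=np.mgrid[0:400:stride,0:640:stride]
    z=d[::stride,::stride]
    P=np.stack([(u-c['cx'])/c['fx']*z,(v-c['cy'])/c['fy']*z,z],-1)
    T=np.linalg.inv(c['view'])
    return P@T[:3,:3].T+T[:3,3]
def proj(n,p):
    c=imaging.get_calibration(n);q=c['view'][:3,:3]@np.asarray(p)+c['view'][:3,3]
    return c['fx']*q[0]/q[2]+c['cx'],c['fy']*q[1]/q[2]+c['cy']
E
python3 - <<'E'
from h import *
for n,pts in (("scene",[(331,222),(352,186),(340,183),(265,188),(293,160),(300,190),(318,260),(368,235),(370,155),(270,280),(210,240)]),("side",[(325,220),(352,200),(345,188),(284,180),(327,165),(310,195),(300,250),(356,240)])):
    W=deproj(n,np.load(f'pics/{n}0.npy'))
    for u,v in pts: print(n,u,v,W[v,u].round(4))
E
```

```text
scene 331 222 [0.5108 0.1897 0.0533]
scene 352 186 [0.5921 0.2357 0.0823]
scene 340 183 [0.5906 0.2811 0.0524]
scene 265 188 [0.4427 0.3899 0.0111]
scene 293 160 [0.5267 0.3986 0.0604]
scene 300 190 [0.5077 0.3272 0.0283]
scene 318 260 [0.4523 0.1424 0.0131]
scene 368 235 [ 5.887e-01  1.528e-01 -4.000e-04]
scene 370 155 [0.7041 0.3219 0.0605]
scene 270 280 [0.3441 0.147  0.0154]
scene 210 240 [0.272  0.2995 0.0165]
side 325 220 [0.5143 0.1877 0.0536]
side 352 200 [0.5896 0.2292 0.066 ]
side 345 188 [0.5882 0.2884 0.0544]
side 284 180 [0.4467 0.3691 0.038 ]
side 327 165 [0.5656 0.3908 0.0523]
side 310 195 [0.5044 0.3145 0.0233]
side 300 250 [0.4484 0.1545 0.001 ]
side 356 240 [0.5807 0.1485 0.0128]
```

View pics/sceneZ.png

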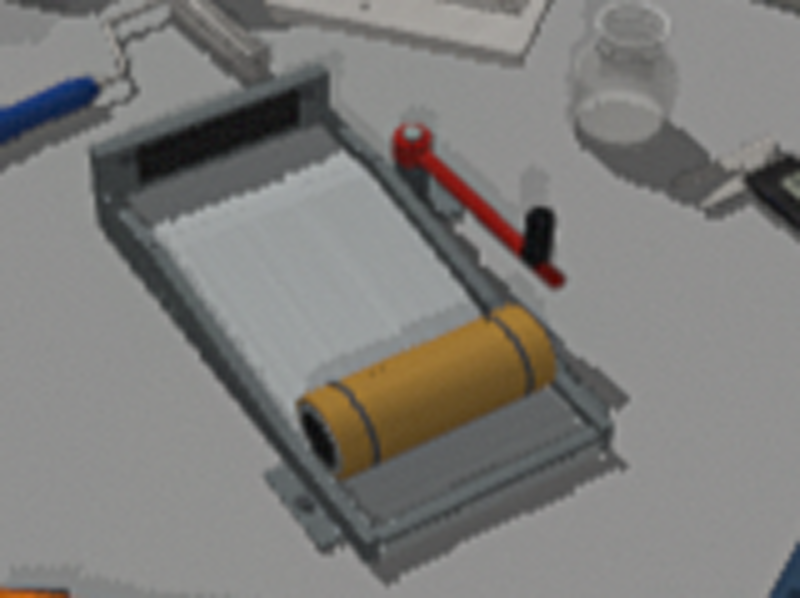

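View pics/sideZ.png

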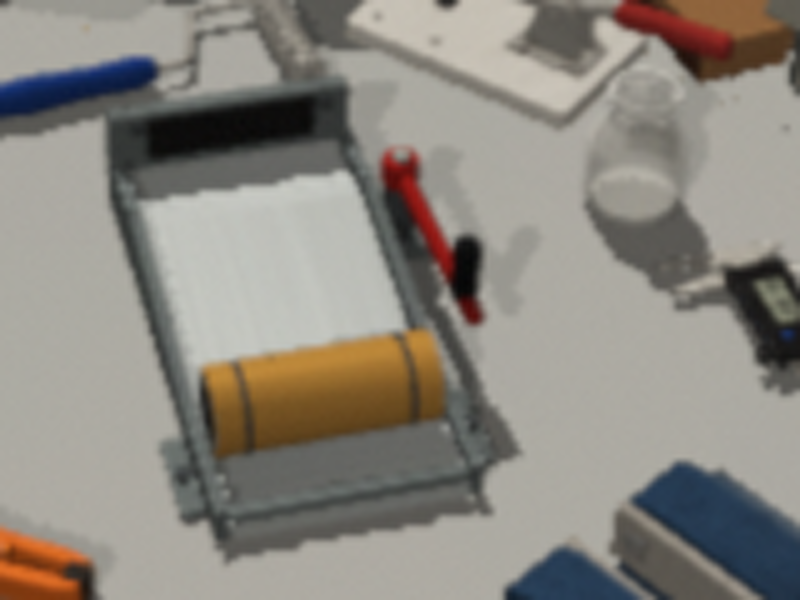

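```bash
cat > fit.py <<'E'
from h import *
from scipy.optimize import least_squares
def hf(x,y):
    deck=np.where(x<-52,10,np.where(x<68,10+(x+52)*np.tan(np.radians(9)),np.where(x<78,29,26.5)))
    deck=np.where(x<-119,16,deck)
    rail=np.where(np.abs(y)>58,deck+10,deck)
    rail=np.where(x<-119,np.where(np.abs(y)>58,20,16),rail)
    return np.where(x>113,62,rail)
res={}
for n in ("scene","side"):
    W=deproj(n,np.load(f'pics/{n}0.npy'));img=cv2.imread(f'pics/{n}0.png')
    P=W.reshape(-1,3)*1000;C=img.reshape(-1,3).astype(int)
    hsv=cv2.cvtColor(img,cv2.COLOR_BGR2HSV).reshape(-1,3)
    m=(P[:,0]>400)&(P[:,0]<640)&(P[:,1]>110)&(P[:,1]<430)&(P[:,2]>-10)&(P[:,2]<90)
    bras=m&(hsv[:,1]>120)&(hsv[:,0]>10)&(hsv[:,0]<28)
    red=m&(hsv[:,1]>120)&((hsv[:,0]<6)|(hsv[:,0]>174))
    g=m&(hsv[:,1]<70)&(P[:,2]>4)
    Q=P[g]
    def r(p):
        c,s=np.cos(p[2]),np.sin(p[2]);d=Q[:,:2]-p[:2]
        x=d[:,0]*c+d[:,1]*s;y=-d[:,0]*s+d[:,1]*c
        # smooth-ish: min over small horizontal neighborhood
        H=np.stack([hf(x+a,y+b) for a in(-2,0,2) for b in(-2,0,2)],-1)
        H=np.where((np.abs(x)>130)[:,None]|(np.abs(y)>68)[:,None],0,H)
        return np.clip(np.abs(H-Q[:,2:]-p[3]).min(-1),0,15)+0.0
    best=None
    from scipy.optimize import minimize
    for y0 in np.radians([100,110,120]):
        o=minimize(lambda p:r(p).mean(),[507,268,y0,0],method='Nelder-Mead',options=dict(initial_simplex=np.array([507,268,y0,0])+np.vstack([np.zeros(4),np.diag([12,12,.1,2])]),maxiter=600))
        if best is None or o.fun<best.fun:best=o
    p=best.x;print(n,p.round(2),np.degrees(p[2]).round(2),best.fun,len(Q))
    c,s=np.cos(p[2]),np.sin(p[2]);R=np.array([[c,s],[-s,c]])
    # slope plane
    L=(Q[:,:2]-p[:2])@R.T
    k=(L[:,0]>-20)&(L[:,0]<60)&(np.abs(L[:,1])<50)
    A=np.c_[Q[k,:2],np.ones(k.sum())];co=np.linalg.lstsq(A,Q[k,2],rcond=None)[0]
    print(' slope dir',np.degrees(np.arctan2(co[1],co[0])),'angle',np.degrees(np.arctan(np.hypot(*co[:2]))))
    B=P[bras];print(' brass n',len(B),'in ramp med',np.median((B[:,:2]-p[:2])@R.T,axis=0),B[:,2].max())
    Br=(B[:,:2]-p[:2])@R.T;print(' brass ranges',np.percentile(Br,[1,99],axis=0))
    t=B[B[:,2]>np.percentile(B[:,2],80)];print(' top ridge',np.mean((t[:,:2]-p[:2])@R.T,axis=0))
    D=P[red];Dr=(D[:,:2]-p[:2])@R.T
    u,sv,vt=np.linalg.svd(Dr-Dr.mean(0));print(' red mean',Dr.mean(0),'dir',np.degrees(np.arctan2(vt[0,1],vt[0,0])),np.percentile(Dr,[1,99],axis=0))
    for q in [(58,-76)]: print(' pivot world',R.T@q+p[:2])
E
python3 fit.py
```

```text
scene [ 5.1296e+02  2.7423e+02  1.6200e+00 -2.9000e-01] 92.72 3.219575466639842 5096
 slope dir 92.60422146045889 angle 8.901106867175153
 brass n 816 in ramp med [-86.90196802   5.23897006] 57.25584788800708
 brass ranges [[-98.39286684 -51.9649165 ]
 [-61.56246194  56.79496405]]
 top ridge [-77.10348394   3.71820546]
 red mean [ 11.20001064 -74.21232806] dir -177.70616637649886 [[-61.17064072 -81.50597784]
 [ 59.79897603 -65.75770556]]
 pivot world [586.12627281 335.77436435]
side [ 5.1418e+02  2.7561e+02  1.6100e+00 -1.1000e-01] 92.26 3.493775207918586 3953
 slope dir 92.55402073280901 angle 9.094077881285028
 brass n 804 in ramp med [-90.6315824    3.84545912] 57.39958837141157
 brass ranges [[-99.489531   -50.36226661]
 [-67.13808466  57.14476884]]
 top ridge [-77.67109835   1.68301538]
 red mean [ 10.1207779 -74.1701233] dir -179.23512878387862 [[-61.87411249 -88.40031179]
 [ 59.22083055 -65.85874283]]
 pivot world [587.83725817 336.55897259]
```

```bash
cat >> h.py <<'E'
from scipy.spatial.transform import Rotation as Ro
C0=np.array([513.5,275.0]);YAW=np.radians(92.6)
def r2w(x,y):
    c,s=np.cos(YAW),np.sin(YAW);return np.array([C0[0]+c*x-s*y,C0[1]+s*x+c*y])
def w2r(P):
    c,s=np.cos(YAW),np.sin(YAW);P=np.asarray(P);d=P[...,:2]-C0
    return np.stack([d[...,0]*c+d[...,1]*s,-d[...,0]*s+d[...,1]*c],-1)
def tgt(x,y,z,dyaw=0,st=None):
    "delta for tool pose at ramp x,y mm, world z mm, tool x at ramp yaw + dyaw deg"
    st=st or readout.read_state()
    R=Ro.from_euler('xyz',st['orientation']);p=st['eef_pos']*1000
    T=Ro.from_euler('xyz',[np.pi,0,YAW+np.radians(dyaw)])
    w=np.r_[r2w(x,y),z]
    return (R.inv()*T).as_rotvec().round(3),(R.inv().apply(w-p)).round(1)
def where():
    s=readout.read_state();p=s['eef_pos']*1000
    print('t',round(s['time'],2),'ramp',w2r(p).round(1),'z',p[2].round(1),'rpy',np.degrees(s['orientation']).round(2),'F',s['wrist_force'].round(2),'w',round(s['gripper_width'],4),'q',s['joint_positions'].round(2))
E
python3 - <<'E'
from h import *
where()
print(tgt(-105,0,210)); print(tgt(-116,0,120))
for n in ("scene","side"):
    img=cv2.imread(f'pics/{n}0.png');img=cv2.resize(img,None,fx=4,fy=4,interpolation=cv2.INTER_CUBIC)
    for x,y,z in [(-127,65,20),(-127,-65,20),(113,58,62),(113,-58,62),(58,-76,60),(-42,-76,82),(-77,0,54),(68,58,39),(68,-58,39),(-119,58,10),(-119,-58,10)]:
        u,v=proj(n,np.r_[r2w(x,y),z]/1000);cv2.drawMarker(img,(int(u*4+2),int(v*4+2)),(0,255,0),0,14,1)
    cv2.imwrite(f'pics/{n}ov.png',img[540:1100,960:1660])
E
```

```text
t 0.15 ramp [246.5 292.1] z 230.8 rpy [-179.94    0.    157.49] F [-0.11 -0.16  0.6 ] w 0.0854 q [ 1.18  0.09  0.18  1.66 -0.    1.57]
(array([-1.000e-03,  1.000e-03,  1.133e+00]), array([-413.7, -194.3,   21. ]))
(array([-1.000e-03,  1.000e-03,  1.133e+00]), array([-418.3, -204.1,  111. ]))
```

View pics/sceneov.png

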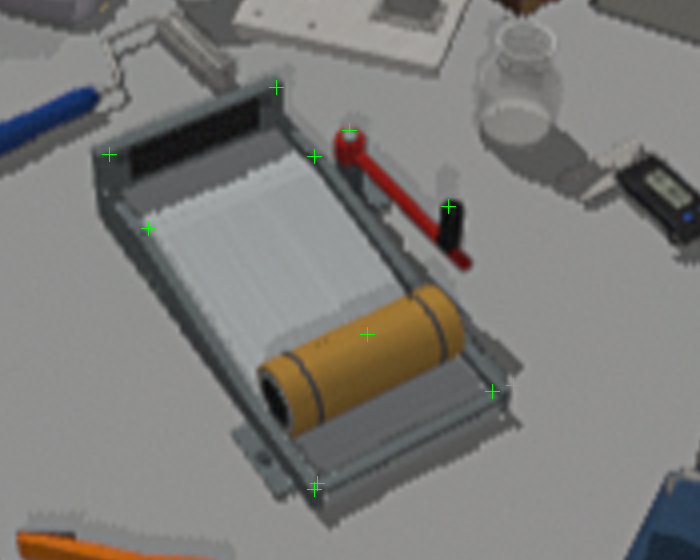

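View pics/sideov.png

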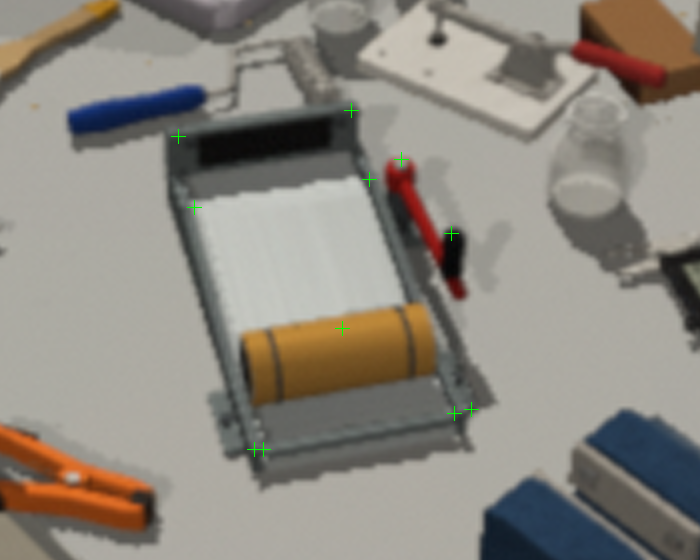

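Call:
apply_moves(
  plan="0 0 0.2 -80 -40 0 0.5;0 0 0.5 -180 -85 5 0.5;0 0 0.8 -280 -130 10 0.5;0 0 1.0 -360 -170 15 0.5;0 0 1.133 -414 -194 21 0.5;0 0 1.133 -414 -194 21 0.5;0 0 1.133 -414 -194 21 0.5;0 0 1.133 -414 -194 21 0.5;0 0 1.133 -414 -194 21 0.5;0 0 1.133 -414 -194 21 0.5;0 0 1.133 -414 -194 21 0.5;0 0 1.133 -414 -194 21 0.5;0 0 1.133 -414 -194 21 0.5;0 0 1.133 -414 -194 21 0.5;0 0 1.133 -414 -194 21 0.5",
)

```text
time: 1.4
eef_pos: [0.5182, 0.1712, 0.2104]
orientation: [-3.141, -0.0, 1.617]
wrist_force: [-0.3, -0.1, -0.4]
gripper_width: 0.0426
```

```bash
cat >> h.py <<'E'
def wproj(P,st,c=None):
    "world mm points -> wrist pixels"
    c=c or imaging.get_calibration('wrist');M=np.linalg.inv(c['mount'])
    R=Ro.from_euler('xyz',st['orientation']).as_matrix()
    t=(np.atleast_2d(P)/1000-st['eef_pos'])@R
    q=t@M[:3,:3].T+M[:3,3]
    rr=np.hypot(q[:,0],q[:,1]);th=np.arctan2(rr,q[:,2])
    return np.c_[c['cx']+c['fx']*th*q[:,0]/rr,c['cy']+c['fy']*th*q[:,1]/rr]
E
python3 - <<'E'
from h import *
import pickle
where()
st=readout.read_state();p,d=imaging.snapshot('wrist')
pickle.dump((st,p,d),open('pics/w1.pkl','wb'))
img=p[:,:,::-1].copy();cv2.imwrite('pics/w1.png',img)
for x,y,z in [(-127,65,20),(-127,-65,20),(113,58,62),(113,-58,62),(58,-76,60),(-42,-76,82),(-77,0,54),(68,58,39),(68,-58,39),(-52,0,10),(68,0,29)]:
    u,v=wproj(np.r_[r2w(x,y),z],st)[0];print((x,y,z),round(u),round(v));cv2.drawMarker(img,(int(u),int(v)),(0,255,0),0,10,1)
cv2.imwrite('pics/w1o.png',img)
E
```

```text
t 1.4 ramp [-103.9    0. ] z 210.4 rpy [-1.7999e+02 -1.0000e-02  9.2640e+01] F [-0.27 -0.09 -0.36] w 0.0426 q [0.32 0.07 0.12 1.62 0.   1.84]
(-127, 65, 20) 260 196
(-127, -65, 20) 375 196
(113, 58, 62) 257 -30
(113, -58, 62) 378 -30
(58, -76, 60) 398 22
(-42, -76, 82) 403 125
(-77, 0, 54) 317 157
(68, 58, 39) 260 17
(68, -58, 39) 375 17
(-52, 0, 10) 318 128
(68, 0, 29) 318 18
```

View pics/w1o.png

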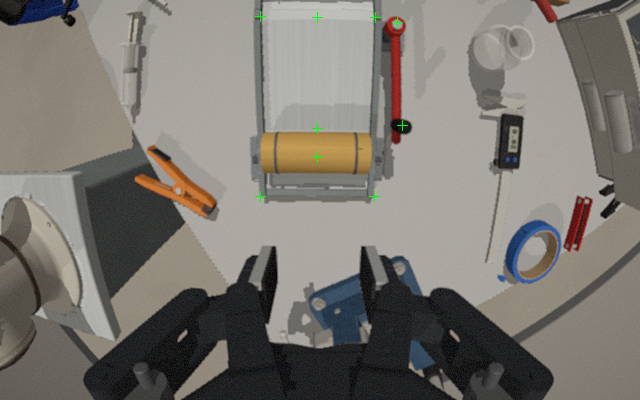

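Run:
```python
import cv2
a=cv2.imread('pics/w1o.png')[0:210,235:425];cv2.imwrite('pics/w1z.png',cv2.resize(a,None,fx=2.85,fy=2.85,interpolation=cv2.INTER_CUBIC))
```

```text
(no output)
```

View pics/w1z.png

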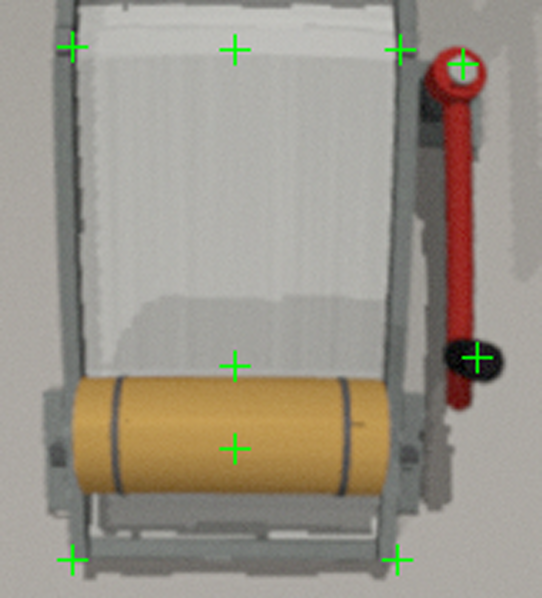

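```bash
sed -i 's/^C0=.*/C0=np.array([513.5,275.0])-3.5*np.array([-0.0454,0.999])/' h.py
python3 - <<'E'
from h import *
import pickle
st,p,d=pickle.load(open('pics/w1.pkl','rb'))
def edges(xc):
    th=np.linspace(0,2*np.pi,721);pts=np.array([np.r_[r2w(xc+22*np.cos(t),0),32+22*np.sin(t)] for t in th])
    v=wproj(pts,st)[:,1];return v.min(),v.max()
for x in (-82,-79,-76,-73,-70,-67): print(x,edges(x))
hsv=cv2.cvtColor(p,cv2.COLOR_RGB2HSV)
for u in (275,300,335,360):
    m=np.where((hsv[100:190,u,1]>110))[0]+100;print(u,m.min(),m.max()+1)
print(C0,w2r(np.array([0,0])))
for a in (-120,-118): print(tgt(a,0,100),tgt(a,0,20))
E
```

```text
Traceback (most recent call last):
  File "h.py", line 16, in r2w
    c,s=np.cos(YAW),np.sin(YAW);return np.array([C0[0]+c*x-s*y,C0[1]+s*x+c*y])
               ^^^
NameError: name 'YAW' is not defined
```

```bash
sed -i 's/^\(C0=.*\)$/\1;YAW=np.radians(92.6)/' h.py
python3 - <<'E'
from h import *
import pickle
st,p,d=pickle.load(open('pics/w1.pkl','rb'))
def edges(xc):
    th=np.linspace(0,2*np.pi,721);pts=np.array([np.r_[r2w(xc+22*np.cos(t),0),32+22*np.sin(t)] for t in th])
    v=wproj(pts,st)[:,1];return v.min(),v.max()
for x in (-82,-79,-76,-73,-70,-67): print(x,edges(x))
hsv=cv2.cvtColor(p,cv2.COLOR_RGB2HSV)
for u in (275,300,335,360):
    m=np.where((hsv[100:190,u,1]>110))[0]+100;print(u,m.min(),m.max()+1)
print(C0)
for a in (-120,-118): print(tgt(a,0,100),tgt(a,0,20))
E
```

```text
-82 (np.float64(140.76487117520028), np.float64(182.4845119493039))
-79 (np.float64(137.93066095392393), np.float64(179.71776122435503))
-76 (np.float64(135.08924276174963), np.float64(176.94057505353868))
-73 (np.float64(132.24106323793222), np.float64(174.15335213203753))
-70 (np.float64(129.38657608036266), np.float64(171.3565002147358))
-67 (np.float64(126.52624164683165), np.float64(168.55043582344413))Traceback (most recent call last):
  File "<stdin>", line 10, in <module>
    return umr_minimum(a, axis, None, out, keepdims, initial, where)
ValueError: zero-size array to reduction operation minimum which has no identity
```

Run:
```python
from h import *
where()
print(tgt(-114,0,90),tgt(-114,0,21))
```

```text
t 1.45 ramp [-1.002e+02  1.000e-01] z 210.5 rpy [ 1.800e+02 -1.000e-02  9.267e+01] F [ 0.22 -0.06  0.62] w 0.0426 q [0.32 0.07 0.12 1.62 0.   1.84]
(array([ 0.   , -0.   ,  0.001]), array([-1.380e+01,  1.000e-01,  1.205e+02])) (array([ 0.   , -0.   ,  0.001]), array([-1.380e+01,  1.000e-01,  1.895e+02]))
```

Call:
apply_moves(
  plan="0 0 0 -14 0 30 0.5;0 0 0 -14 0 60 0.5;0 0 0 -14 0 90 0.5;0 0 0 -14 0 115 0.5;0 0 0 -14 0 135 0.5;0 0 0 -14 0 150 0.5;0 0 0 -14 0 165 0.5;0 0 0 -14 0 175 0.5;0 0 0 -14 0 182 0.5;0 0 0 -14 0 186 0.5;0 0 0 -14 0 189 0.5;0 0 0 -14 0 189 0.5;0 0 0 -14 0 189 0.5",
)

```text
time: 2.53
eef_pos: [0.5197, 0.1566, 0.0219]
orientation: [3.141, -0.0, 1.616]
wrist_force: [-0.2, -1.3, -0.0]
gripper_width: 0.0425
```

```bash
cat > look.py <<'E'
from h import *
import sys,pickle
k=sys.argv[1];where()
st=readout.read_state()
ims=[]
for n in sys.argv[2:]:
    p,d=imaging.snapshot(n);pickle.dump((st,p,d),open(f'pics/{n}_{k}.pkl','wb'))
    im=p[:,:,::-1]
    if n=='side': im=cv2.resize(im[140:270,250:430],None,fx=4,fy=4,interpolation=cv2.INTER_CUBIC)
    if n=='scene': im=cv2.resize(im[135:275,240:410],None,fx=4,fy=4,interpolation=cv2.INTER_CUBIC)
    cv2.imwrite(f'pics/{n}_{k}.png',im)
E
python3 look.py a side wrist
```

```text
t 2.53 ramp [-115.1   -0.8] z 21.9 rpy [ 1.7995e+02 -1.0000e-02  9.2580e+01] F [-0.24 -1.3  -0.03] w 0.0425 q [ 0.29  0.09 -0.23  1.25 -0.    1.82]
```

View pics/side_a.png

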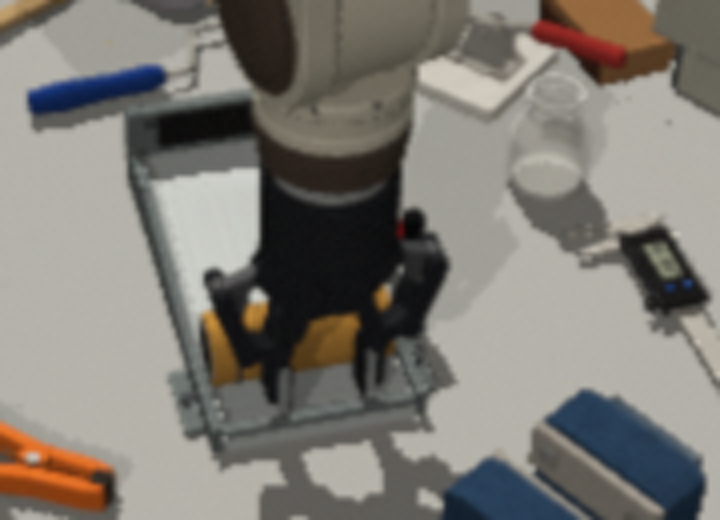

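View pics/wrist_a.png

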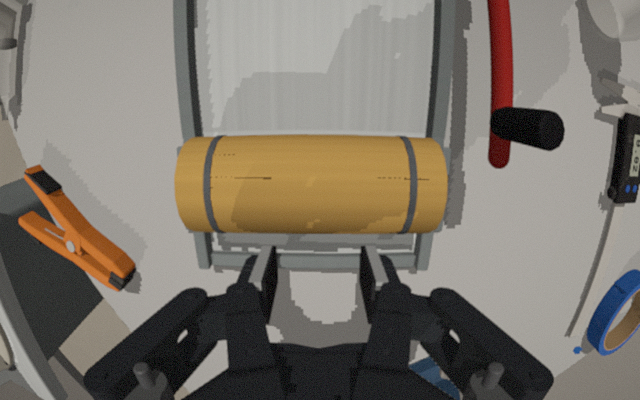

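Call:
apply_moves(
  plan="0 0 0 2 -0.8 0 0.5;0 0 0 4 -0.8 0 0.5;0 0 0 6 -0.8 0 0.5;0 0 0 7.5 -0.8 0 0.5;0 0 0 9 -0.8 0 0.5;0 0 0 10.5 -0.8 0 0.5;0 0 0 12 -0.8 0 0.5;0 0 0 14 -0.8 0 0.5;0 0 0 16 -0.8 0 0.5;0 0 0 18 -0.8 0 0.5;0 0 0 20.5 -0.8 0 0.5;0 0 0 23 -0.8 0 0.5;0 0 0 25.5 -0.8 0 0.5;0 0 0 28 -0.8 0 0.5;0 0 0 30.5 -0.8 0 0.5;0 0 0 33 -0.8 -0.4 0.5;0 0 0 35.5 -0.8 -0.8 0.5;0 0 0 38 -0.8 -1.2 0.5;0 0 0 40.5 -0.8 -1.6 0.5;0 0 0 43 -0.8 -2 0.5",
)

```text
time: 4.3
eef_pos: [0.5167, 0.1995, 0.0234]
orientation: [3.142, 0.0, 1.616]
wrist_force: [0.3, -1.7, -0.2]
gripper_width: 0.0425
```

```bash
python3 look.py b wrist side
```

```text
t 4.3 ramp [-72.    0.3] z 23.4 rpy [180.     0.    92.57] F [ 0.26 -1.74 -0.19] w 0.0425 q [ 0.37  0.12 -0.19  1.26 -0.    1.89]
```

View pics/wrist_b.png

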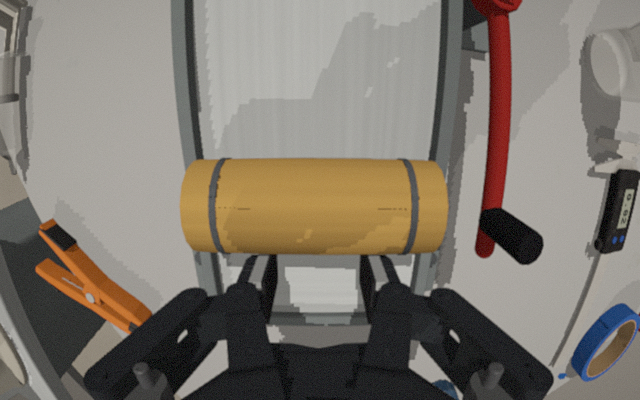

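View pics/side_b.png

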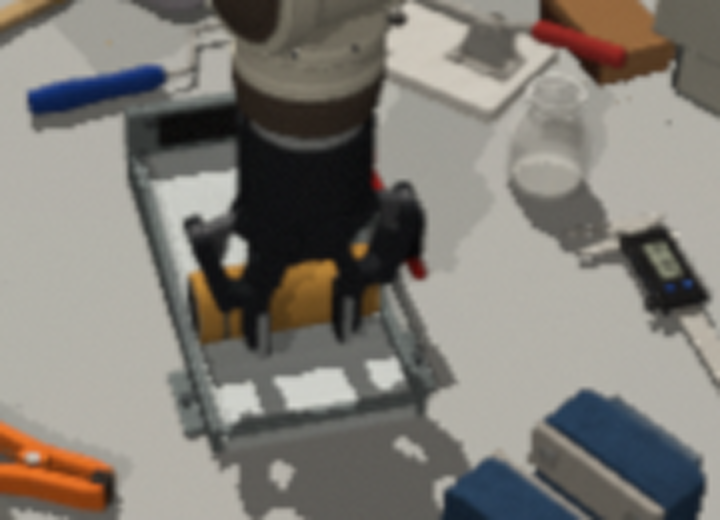

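Call:
apply_moves(
  plan="0 0 0 2.5 0 -0.4 0.5;0 0 0 5 0 -0.8 0.5;0 0 0 7.5 0 -1.2 0.5;0 0 0 10 0 -1.6 0.5;0 0 0 12.5 0 -2 0.5;0 0 0 15 0 -2.4 0.5;0 0 0 17.5 0 -2.8 0.5;0 0 0 20 0 -3.2 0.5;0 0 0 22.5 0 -3.6 0.5;0 0 0 25 0 -4 0.5;0 0 0 27.5 0 -4.4 0.5;0 0 0 30 0 -4.8 0.5;0 0 0 32.5 0 -5.2 0.5;0 0 0 35 0 -5.6 0.5",
)

```text
time: 5.57
eef_pos: [0.5151, 0.2345, 0.0289]
orientation: [-3.142, 0.0, 1.616]
wrist_force: [0.5, -2.4, 1.1]
gripper_width: 0.0429
```

```bash
python3 look.py c wrist
```

```text
t 5.57 ramp [-37.    0.3] z 28.9 rpy [-180.      0.     92.58] F [ 0.48 -2.36  1.05] w 0.0429 q [ 0.43  0.14 -0.16  1.27 -0.    1.95]
```

View pics/wrist_c.png

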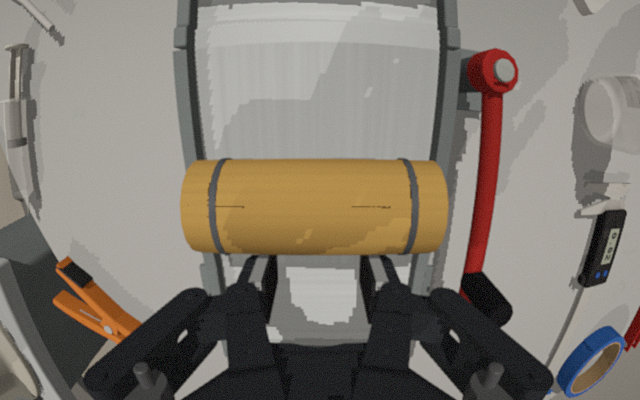

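Run:
```python
from h import *
import pickle
st,p,d=pickle.load(open('pics/wrist_c.pkl','rb'));c=imaging.get_calibration('wrist')
v,u=np.mgrid[0:400,0:640];dx=u-c['cx'];dy=v-c['cy'];r=np.hypot(dx,dy)+1e-9;th=r/c['fx']
z=d;rr=z*np.tan(th);P=np.stack([rr*dx/r,rr*dy/r,z],-1)
T=(P@c['mount'][:3,:3].T+c['mount'][:3,3])*1000
m=(d>0)&(p.max(2)<60)&(v>240)&(np.abs(T[...,0])<60)
Q=T[m&(T[...,2]<5)]
for z0 in range(-130,5,10):
    q=Q[(Q[:,2]>=z0)&(Q[:,2]<z0+10)]
    if len(q): print(z0,len(q),'y',np.percentile(q[:,1],[0,1,99,100]).round(),'x',np.percentile(q[:,0],[1,99]).round())
for uv in [(545,372),(520,350),(490,295),(440,300),(380,280),(260,280),(500,285)]: print(uv,T[uv[1],uv[0]].round(1))
```

```text
-110 2289 y [-66. -64.  65.  67.] x [ 6. 21.]
-100 8154 y [-67. -63.  65.  68.] x [ 1. 20.]
-90 7576 y [-63. -61.  62.  65.] x [-8. 18.]
-80 6084 y [-61. -58.  59.  62.] x [-11.  18.]
-70 3099 y [-58. -55.  57.  59.] x [-11.  17.]
-60 5383 y [-54. -52.  81.  84.] x [-10.  14.]
-50 1590 y [-48. -44.  80.  82.] x [-8. 14.]
-40 1095 y [-34. -33.  80.  82.] x [-10.  11.]
-30 815 y [-41. -33.  80.  82.] x [-9. 19.]
-20 434 y [-34. -34.  35.  35.] x [-9. 11.]
-10 94 y [-32. -31.  32.  33.] x [-10.   7.]
(545, 372) [ 13.2  64.2 -99.6]
(520, 350) [ 12.1  62.  -87.7]
(490, 295) [  3.   75.5 -44.7]
(440, 300) [ 11.9  44.9 -56.2]
(380, 280) [ 10.5  25.6 -38.1]
(260, 280) [ 10.8 -22.6 -38.6]
(500, 285) [-44.  138.3  28.6]
```

Call:
apply_moves(
  plan="0 0 0 2.5 0.2 -0.4 0.5;0 0 0 5 0.2 -0.8 0.5;0 0 0 7.5 0.2 -1.2 0.5;0 0 0 10 0.2 -1.6 0.5;0 0 0 12.5 0.2 -2 0.5;0 0 0 15 0.2 -2.4 0.5;0 0 0 17.5 0.2 -2.8 0.5;0 0 0 20 0.2 -3.2 0.5;0 0 0 22.5 0.2 -3.6 0.5;0 0 0 25 0.2 -4 0.5;0 0 0 27.5 0.2 -4.4 0.5;0 0 0 30 0.2 -4.8 0.5;0 0 0 32.5 0.2 -5.2 0.5;0 0 0 35 0.2 -5.6 0.5;0 0 0 37.5 0.2 -6 0.5;0 0 0 40 0.2 -6.4 0.5;0 0 0 42.5 0.2 -6.8 0.5;0 0 0 45 0.2 -7.2 0.5;0 0 0 47.5 0.2 -7.6 0.5;0 0 0 50 0.2 -8 0.5",
)

```text
time: 7.28
eef_pos: [0.513, 0.2845, 0.0369]
orientation: [-3.142, 0.0, 1.616]
wrist_force: [-0.4, -1.9, 0.1]
gripper_width: 0.0425
```

```bash
python3 look.py d wrist
```

```text
t 7.28 ramp [13.   0.1] z 36.9 rpy [-180.      0.     92.58] F [-0.43 -1.89  0.1 ] w 0.0425 q [ 0.51  0.19 -0.09  1.29 -0.    2.03]
```

View pics/wrist_d.png

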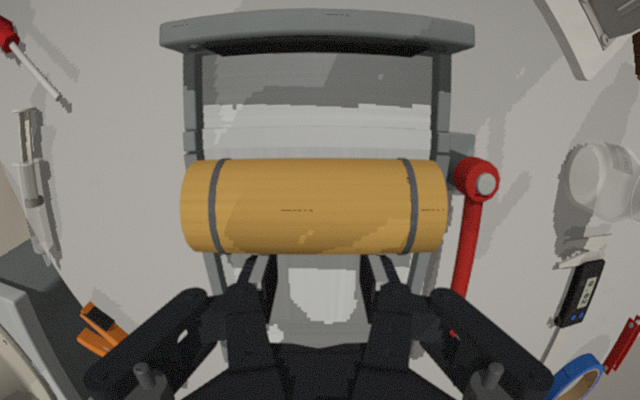

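Call:
apply_moves(
  plan="0 0 0 2.5 0.2 -0.4 0.5;0 0 0 5 0.2 -0.8 0.5;0 0 0 7.5 0.2 -1.2 0.5;0 0 0 10 0.2 -1.6 0.5;0 0 0 12.5 0.2 -2 0.5;0 0 0 14.5 0.2 -2.3 0.5;0 0 0 16.5 0.2 -2.6 0.5;0 0 0 18.5 0.2 -2.9 0.5;0 0 0 20 0.2 -3.1 0.5;0 0 0 21.5 0.2 -3.3 0.5;0 0 0 22.7 0.2 -3.3 0.5;0 0 0 23.9 0.2 -3.3 0.5;0 0 0 25.1 0.2 -3.3 0.5;0 0 0 26.3 0.2 -3.3 0.5;0 0 0 27.5 0.2 -3.3 0.5;0 0 0 28.7 0.2 -3.3 0.5;0 0 0 29.9 0.2 -3.3 0.5;0 0 0 31 0.2 -3.3 0.5;0 0 0 32 0.2 -3.3 0.5;0 0 0 33 0.2 -3.3 0.5",
)

```text
time: 9.0
eef_pos: [0.5117, 0.3173, 0.0402]
orientation: [3.142, -0.0, 1.616]
wrist_force: [0.3, -0.0, 0.2]
gripper_width: 0.0425
```

```bash
python3 look.py e wrist
```

```text
t 9.0 ramp [45.9 -0.2] z 40.2 rpy [180.    -0.    92.58] F [ 0.34 -0.01  0.22] w 0.0425 q [ 0.56  0.22 -0.04  1.31  0.    2.08]
```

View pics/wrist_e.png

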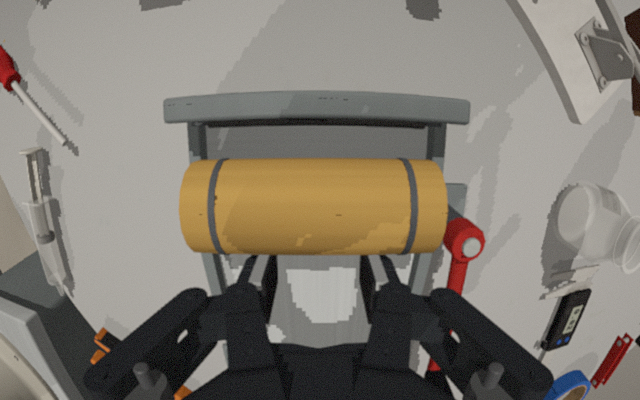

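Call:
apply_moves(
  plan="0 0 0 1 0 0 0.5;0 0 0 2 0 0 0.5;0 0 0 3 0 0 0.5;0 0 0 4 0 0 0.5;0 0 0 5 0 0 0.5;0 0 0 6 0 0 0.5;0 0 0 7 0 0 0.5;0 0 0 8 0 0 0.5;0 0 0 9 0 0 0.5;0 0 0 10 0 0 0.5;0 0 0 10 0 0 0.5;0 0 0 10 0 0 0.5",
)

```text
time: 10.05
eef_pos: [0.5113, 0.3273, 0.0402]
orientation: [3.142, 0.0, 1.616]
wrist_force: [0.2, 0.3, 0.1]
gripper_width: 0.0427
```

```bash
python3 look.py f wrist side
```

```text
t 10.05 ramp [55.8 -0.2] z 40.2 rpy [180.     0.    92.58] F [0.17 0.34 0.14] w 0.0427 q [ 0.57  0.23 -0.03  1.31 -0.    2.1 ]
```

View pics/wrist_f.png

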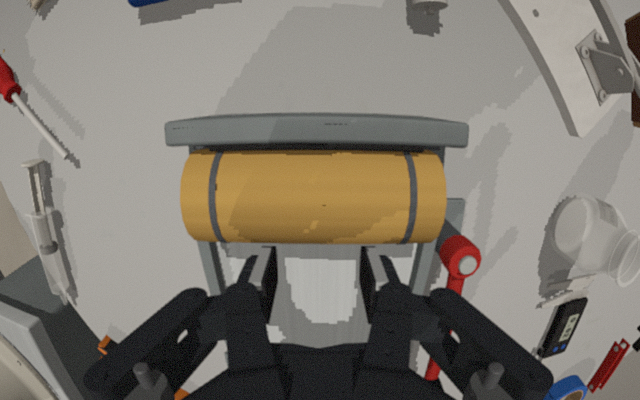

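View pics/side_f.png

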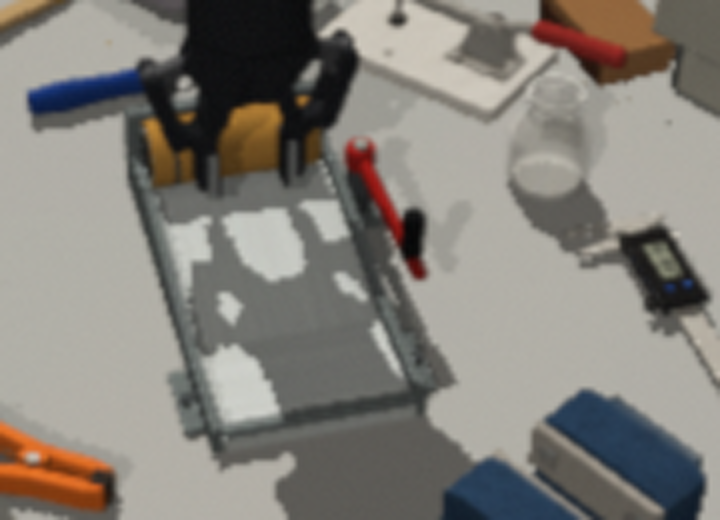

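Call:
apply_moves(
  plan="0 0 0 -3 0 0 0.5;0 0 0 -8 0 0 0.5;0 0 0 -12 0 -6 0.5;0 0 0 -15 0 -22 0.5;0 0 0 -18 0 -45 0.4;0 0 0 -20 0 -75 0.2;0 0 -0.1 -28 5 -90 0;0 0 -0.2 -45 25 -90 0;0 0 -0.3 -65 45 -90 0;0 0 -0.4 -85 65 -90 0;0 0 -0.5 -105 85 -90 0;0 0 -0.6 -122 100 -90 0;0 0 -0.7 -122 100 -90 0;0 0 -0.785 -122 100 -90 0;0 0 -0.785 -122 100 -90 0;0 0 -0.785 -122 100 -90 0",
)

```text
time: 11.48
eef_pos: [0.6167, 0.2094, 0.1306]
orientation: [3.141, 0.0, 2.398]
wrist_force: [-0.0, 0.3, 0.2]
gripper_width: 0.0001
```

```bash
python3 look.py g wrist scene side
python3 - <<'E'
from h import *
import pickle
for n in('scene','side'):
    st,p,d=pickle.load(open(f'pics/{n}_g.pkl','rb'))
    W=deproj(n,d)*1000;R=w2r(W)
    hsv=cv2.cvtColor(p,cv2.COLOR_RGB2HSV)
    b=(hsv[...,1]>110)&(hsv[...,0]>10)&(hsv[...,0]<28)&(np.abs(R[...,1])<50)&(R[...,0]>40)&(R[...,0]<120)&(W[...,2]>30)&(W[...,2]<90)
    X=np.c_[R[b],W[b][:,2]];print(n,len(X),'zmax',X[:,2].max(),'x range',np.percentile(X[:,0],[1,50,99]))
    from scipy.optimize import least_squares
    if len(X)>30:
        o=least_squares(lambda q:np.hypot(X[:,0]-q[0]-q[2]*X[:,1],X[:,2]-q[1])-22,[91,48,0],loss='soft_l1');print(' centre x,z,skew',o.x)
    k=(p.max(2)<60)&(np.abs(R[...,0]+42)<30)&(np.abs(R[...,1]+76)<25)&(W[...,2]>54)&(W[...,2]<95)
    print(' pin',k.sum(),np.median(R[k],axis=0) if k.sum() else '', np.percentile(W[k][:,2],[1,99]) if k.sum() else '')
E
```

```text
t 11.48 ramp [ -66.7 -100.1] z 130.6 rpy [1.7999e+02 1.0000e-02 1.3737e+02] F [-0.03  0.29  0.22] w 0.0001 q [ 0.33  0.32  0.25  1.5  -0.    1.07]
scene 658 zmax 73.40209274592657 x range [ 69.02360656  78.97743179 115.31089444]
 centre x,z,skew [9.24055171e+01 4.84847226e+01 1.01358007e-02]
 pin 63 [-45.46142601 -73.25537938] [55.2135764  84.05613619]
side 651 zmax 73.23029044663609 x range [ 69.37197873  78.02577436 115.16088912]
 centre x,z,skew [9.41775673e+01 4.85678505e+01 1.59431627e-02]
 pin 51 [-45.15239622 -75.80916628] [54.87479324 84.32003855]
```

View pics/wrist_g.png

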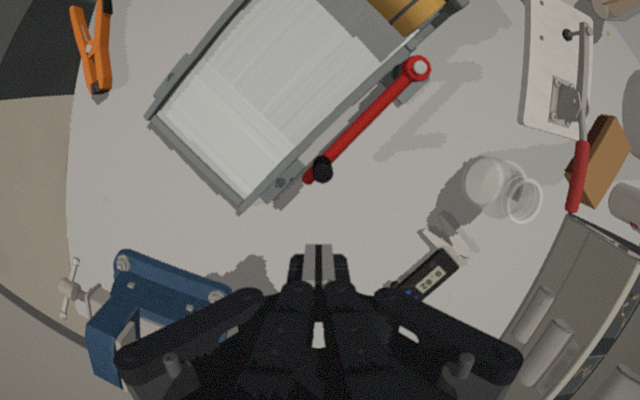

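View pics/side_g.png

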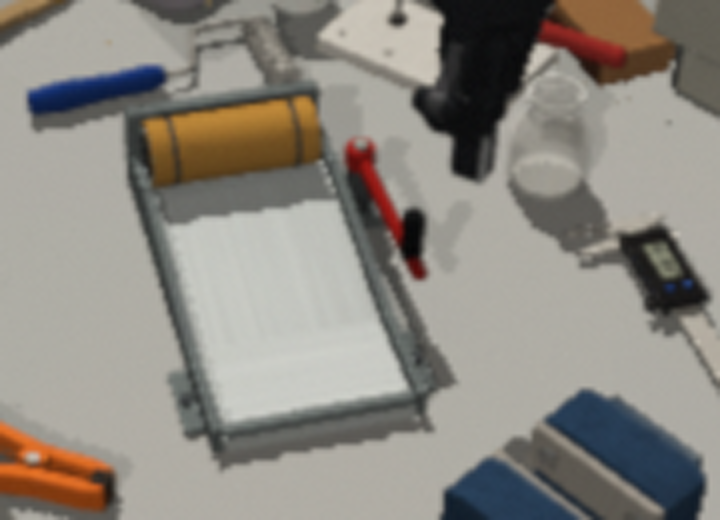

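Run:
```python
from h import *
import pickle
st,p,d=pickle.load(open('pics/wrist_g.pkl','rb'))
for q in [(-42,-76,82),(-42,-76,54),(-38,-76,82),(58,-76,60),(-42,-73,82)]: print(q,wproj(np.r_[r2w(*q[:2]),q[2]],st).round(1))
im=p[:,:,::-1];cv2.imwrite('pics/gz.png',cv2.resize(im[40:200,280:440],None,fx=4,fy=4,interpolation=cv2.INTER_CUBIC))
print(tgt(-66,-100,59,45))
```

```text
(-42, -76, 82) [[317.9 172.9]]
(-42, -76, 54) [[317.9 164.5]]
(-38, -76, 82) [[322.4 168.5]]
(58, -76, 60) [[418.9  69.1]]
(-42, -73, 82) [[314.6 169.7]]
(array([ 0.   ,  0.   , -0.003]), array([ 0.1,  0.1, 71.5]))
```

View pics/gz.png

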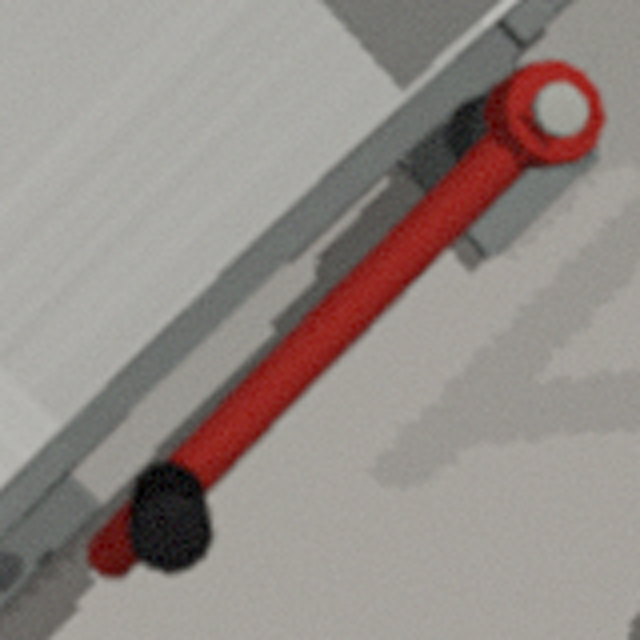

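Run:
```python
from h import *
n=np.array([1,1])/2**.5
T0=np.array([-66.7,-100.1]);m=np.array([1,-1])/2**.5
for phi in [184]+list(range(182,88,-4)):
    a=np.radians(phi);t=np.array([59,-75.5])+100*np.array([np.cos(a),np.sin(a)])-n*18
    print(phi,t.round(1),'tool dx,dy',((t-T0)@n).round(1),((t-T0)@m).round(1))
```

```text
184 [-53.5 -95.2] tool dx,dy 12.8 5.9
182 [-53.7 -91.7] tool dx,dy 15.1 3.3
178 [-53.7 -84.7] tool dx,dy 20.1 -1.6
174 [-53.2 -77.8] tool dx,dy 25.3 -6.2
170 [-52.2 -70.9] tool dx,dy 30.9 -10.4
166 [-50.8 -64. ] tool dx,dy 36.8 -14.2
162 [-48.8 -57.3] tool dx,dy 42.9 -17.6
158 [-46.4 -50.8] tool dx,dy 49.2 -20.6
154 [-43.6 -44.4] tool dx,dy 55.7 -23.1
150 [-40.3 -38.2] tool dx,dy 62.4 -25.1
146 [-36.6 -32.3] tool dx,dy 69.2 -26.7
142 [-32.5 -26.7] tool dx,dy 76.1 -27.8
138 [-28.  -21.3] tool dx,dy 83.0 -28.4
134 [-23.2 -16.3] tool dx,dy 90.0 -28.5
130 [-18.  -11.6] tool dx,dy 97.0 -28.1
126 [-12.5  -7.3] tool dx,dy 103.9 -27.3
122 [-6.7 -3.4] tool dx,dy 110.8 -25.9
118 [-0.7  0.1] tool dx,dy 117.5 -24.1
114 [5.6 3.1] tool dx,dy 124.1 -21.9
110 [12.1  5.7] tool dx,dy 130.5 -19.1
106 [18.7  7.9] tool dx,dy 136.8 -16.0
102 [25.5  9.6] tool dx,dy 142.7 -12.4
98 [32.4 10.8] tool dx,dy 148.5 -8.4
94 [39.3 11.5] tool dx,dy 153.9 -4.0
90 [46.3 11.8] tool dx,dy 159.0 0.8
```

Call:
apply_moves(
  plan="0 0 0 0 0 20 0;0 0 0 0 0 40 0;0 0 0 0 0 55 0;0 0 0 0 0 64 0;0 0 0 0 0 69 0;0 0 0 0 0 71 0;0 0 0 0 0 71 0",
)

```text
time: 12.22
eef_pos: [0.6167, 0.21, 0.0595]
orientation: [3.141, 0.0, 2.401]
wrist_force: [-0.6, -0.4, 0.6]
gripper_width: -0.0001
```

```bash
python3 look.py h wrist
```

```text
t 12.22 ramp [ -66.1 -100.2] z 59.5 rpy [1.7998e+02 1.0000e-02 1.3754e+02] F [-0.59 -0.45  0.64] w -0.0001 q [ 0.33  0.33  0.13  1.37 -0.    1.07]
```

View pics/wrist_h.png

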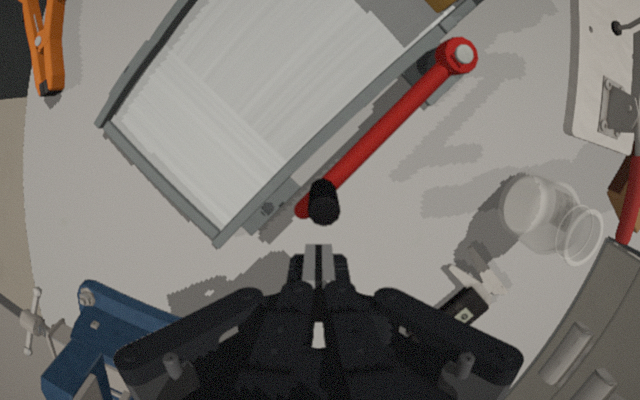

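Call:
apply_moves(
  plan="0 0 0 5 2 0 0;0 0 0 10 4 0 0;0 0 0 13 4 0 0;0 0 0 15 3.3 0 0;0 0 0 17.5 1 0 0;0 0 0 20 -1.6 0 0;0 0 0 22.7 -4 0 0;0 0 0 25.3 -6.2 0 0;0 0 0 28 -8.4 0 0;0 0 0 31 -10.4 0 0;0 0 0 34 -12.4 0 0;0 0 0 37 -14.2 0 0;0 0 0 43 -17.6 0 0;0 0 0 49 -20.6 0 0;0 0 0 55.7 -23 0 0;0 0 0 62.4 -25 0 0;0 0 0 69 -26.7 0 0;0 0 0 76 -27.8 0 0;0 0 0 83 -28.4 0 0;0 0 0 90 -28.5 0 0",
)

```text
time: 13.93
eef_pos: [0.5304, 0.2501, 0.0593]
orientation: [3.141, -0.0, 2.401]
wrist_force: [-0.2, -1.1, -0.3]
gripper_width: 0.0
```

```bash
python3 look.py i wrist
```

```text
t 13.93 ramp [-22.1 -15.7] z 59.3 rpy [179.99  -0.   137.56] F [-0.18 -1.05 -0.28] w 0.0 q [ 0.44  0.18 -0.06  1.34  0.    1.18]
```

View pics/wrist_i.png

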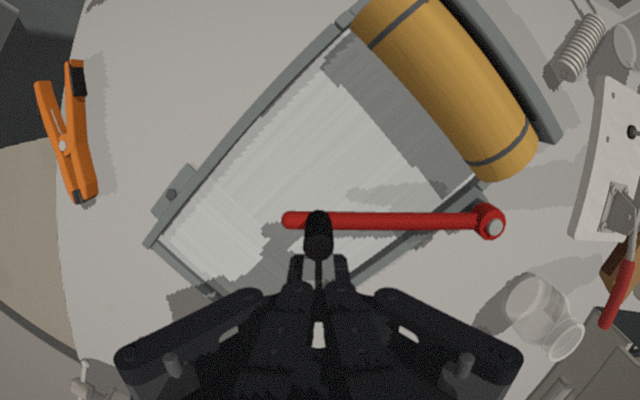

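Call:
apply_moves(
  plan="0 0 0 7 0.4 0 0;0 0 0 14 1.2 0 0;0 0 0 20.8 2.6 0 0;0 0 0 27.5 4.4 0 0;0 0 0 34 6.6 0 0;0 0 0 40.5 9.4 0 0;0 0 0 46.8 12.5 0 0;0 0 0 50 14.3 0 0;0 0 0 52.7 16.1 0 0;0 0 0 55.6 18 0 0;0 0 0 58.5 20.1 0 0;0 0 0 61.2 22.3 0 0;0 0 0 62.6 23.4 0 0;0 0 0 64 24.5 0 0;0 0 0 64 24.5 0 0",
)

```text
time: 15.23
eef_pos: [0.5003, 0.3111, 0.0592]
orientation: [3.142, -0.0, 2.401]
wrist_force: [0.0, 0.1, 0.2]
gripper_width: 0.0001
```

```bash
python3 look.py j wrist
```

```text
t 15.23 ramp [40.2 11.5] z 59.2 rpy [ 1.8000e+02 -1.0000e-02  1.3756e+02] F [0.05 0.06 0.19] w 0.0001 q [ 0.56  0.18 -0.05  1.34  0.    1.3 ]
```

View pics/wrist_j.png

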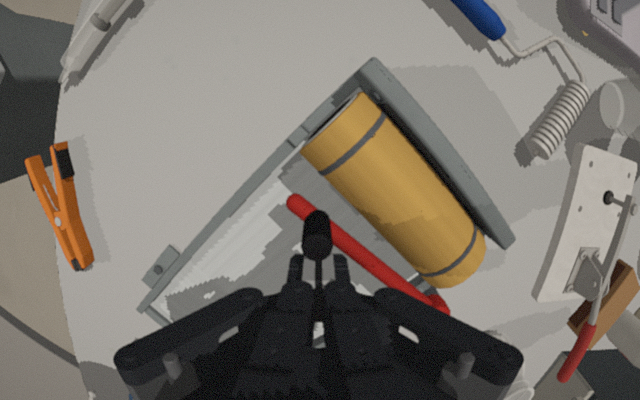

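Call:
apply_moves(
  plan="0 0 0 0.8 0.8 0 0;0 0 0 1.6 1.6 0 0;0 0 0 2.4 2.4 0 0;0 0 0 3.2 3.2 0 0;0 0 0 4 4 0 0;0 0 0 4.8 4.8 0 0;0 0 0 4.8 4.8 0 0",
)

```text
time: 15.87
eef_pos: [0.5, 0.3179, 0.0592]
orientation: [3.141, -0.0, 2.401]
wrist_force: [0.1, 0.3, -0.9]
gripper_width: 0.0001
```

```bash
python3 look.py k wrist
```

```text
t 15.87 ramp [46.9 11.5] z 59.2 rpy [179.99  -0.   137.56] F [ 0.05  0.32 -0.85] w 0.0001 q [ 0.57  0.19 -0.04  1.34  0.    1.31]
```

View pics/wrist_k.png

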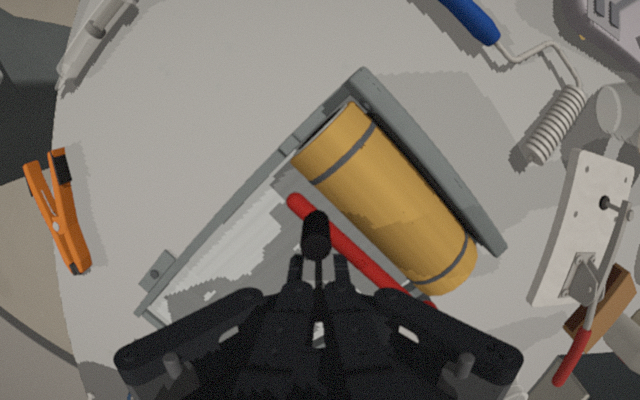

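Call:
apply_moves(
  plan="0 0 0 0.6 0.6 0 0;0 0 0 1.2 1.2 0 0;0 0 0 1.8 1.8 0 0;0 0 0 2.4 2.4 0 0;0 0 0 3 3 0 0;0 0 0 3 3 0 0",
)

```text
time: 16.42
eef_pos: [0.5002, 0.3205, 0.0592]
orientation: [-3.14, 0.003, 2.4]
wrist_force: [2.0, -8.1, 1.7]
gripper_width: 0.0001
```

```bash
python3 look.py l wrist scene
cat > bar.py <<'E'
from h import *
import pickle,sys
st,p,d=pickle.load(open(f'pics/wrist_{sys.argv[1]}.pkl','rb'));c=imaging.get_calibration('wrist')
hsv=cv2.cvtColor(p,cv2.COLOR_RGB2HSV)
v,u=np.mgrid[0:400,0:640]
dx=u-c['cx'];dy=v-c['cy'];r=np.hypot(dx,dy)+1e-9;th=r/c['fx']
D=np.stack([np.sin(th)*dx/r,np.sin(th)*dy/r,np.cos(th)],-1)
R=Ro.from_euler('xyz',st['orientation']).as_matrix()
Dw=D@c['mount'][:3,:3].T@R.T;o=st['eef_pos']+R@c['mount'][:3,3]
def at(m,z):
    k=(z-o[2]*1000)/Dw[m][:,2];return w2r((o*1000+Dw[m]*k[:,None]))
red=(hsv[...,1]>140)&((hsv[...,0]<5)|(hsv[...,0]>175))
X=at(red,50);k=(X[:,0]>20)&(X[:,0]<80)&(X[:,1]>-60)&(X[:,1]<60);X=X[k]
print('red n',len(X));q=np.polyfit(X[:,1],X[:,0],1);print('bar: slope deg',np.degrees(np.arctan(q[0])),'x at y=0',q[1],'y range',X[:,1].min(),X[:,1].max())
b=(hsv[...,1]>110)&(hsv[...,0]>10)&(hsv[...,0]<28)
print('rail y check skip; sleeve extents',np.percentile(at(b,48.5),[2,50,98],axis=0).round(1))
E
python3 bar.py l
```

```text
t 16.42 ramp [49.5 11.2] z 59.2 rpy [-1.7991e+02  1.5000e-01  1.3750e+02] F [ 2.05 -8.05  1.71] w 0.0001 q [ 0.57  0.19 -0.04  1.34 -0.    1.31]
red n 1753
bar: slope deg 0.20014470379080984 x at y=0 61.06538457820662 y range -42.67067856807851 43.87196421361419
rail y check skip; sleeve extents [[ -86.9 -267.8]
 [  91.5    9. ]
 [ 211.7  182.1]]
```

View pics/scene_l.png

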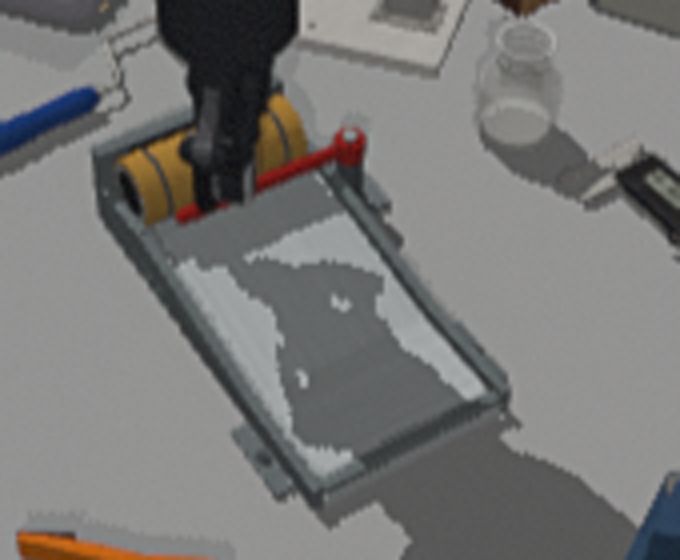

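Call:
apply_moves(
  plan="0 0 0 0 0 0 0;0 0 0 0 0 0 0;0 0 0 -2 -1 0 0;0 0 0 -6 -2 0 0;0 0 0 -12 -3 0 0;0 0 0 -20 -3 0 0;0 0 0 -28 -3 -5 0;0 0 0 -32 -3 -25 0;0 0 0 -34 -3 -50 0;0 0 0 -36 -3 -80 0;0 0 0 -38 -3 -110 0;0 0 0 -40 -3 -130 0;0 0 0 -40 -3 -130 0;0 0 0 -40 -3 -130 0",
)

```text
time: 17.68
eef_pos: [0.5284, 0.2925, 0.1907]
orientation: [3.139, 0.001, 2.4]
wrist_force: [-0.3, 0.3, -0.4]
gripper_width: -0.0
```

```bash
python3 look.py m wrist scene side; python3 bar.py m;  python3 - <<'E'
from h import *
import pickle
from scipy.optimize import least_squares
for n in('scene','side'):
    st,p,d=pickle.load(open(f'pics/{n}_m.pkl','rb'))
    W=deproj(n,d)*1000;R=w2r(W);hsv=cv2.cvtColor(p,cv2.COLOR_RGB2HSV)
    b=(hsv[...,1]>110)&(hsv[...,0]>10)&(hsv[...,0]<28)&(np.abs(R[...,1])<50)&(R[...,0]>40)&(R[...,0]<120)&(W[...,2]>30)&(W[...,2]<90)
    X=np.c_[R[b],W[b][:,2]]
    if len(X)>30: print(n,len(X),least_squares(lambda q:np.hypot(X[:,0]-q[0]-q[2]*X[:,1],X[:,2]-q[1])-22,[91,48,0],loss='soft_l1').x)
    a=np.load(f'pics/{n}0.npy')
E
```

```text
t 17.68 ramp [ 20.3 -15.7] z 190.7 rpy [1.7985e+02 5.0000e-02 1.3752e+02] F [-0.27  0.34 -0.4 ] w -0.0 q [0.51 0.2  0.23 1.59 0.   1.25]
red n 873
bar: slope deg 0.4408194304002647 x at y=0 60.56492505315398 y range -59.82967641437108 43.47995966497167
rail y check skip; sleeve extents [[-113.8 -350.2]
 [  96.3   -6.3]
 [ 365.1  191.9]]
scene 600 [9.24396525e+01 4.86757275e+01 1.63508398e-02]
side 545 [9.38076403e+01 4.84035381e+01 4.54321984e-04]
```

View pics/side_m.png

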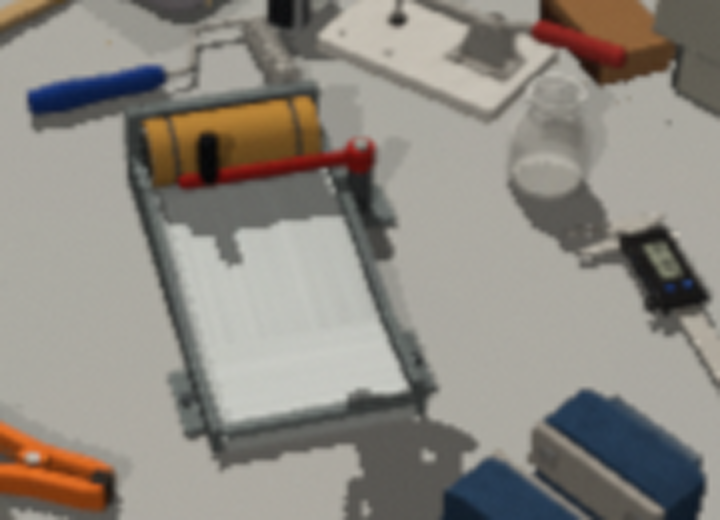

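View pics/wrist_m.png

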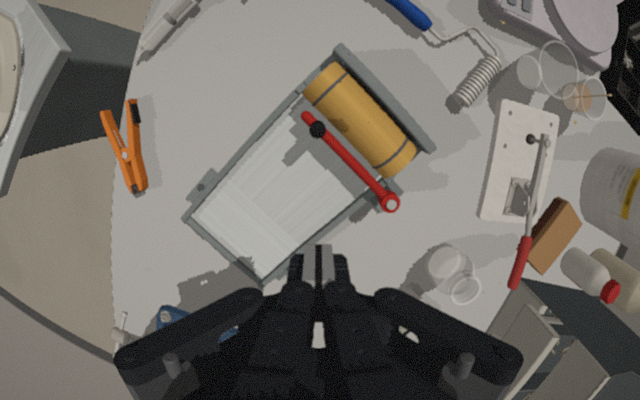

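The views show the sleeve seated and square, the keeper straight across the lane behind it, and the hand clear of everything. I'm handing in.

```bash
python3 -c "
from plant import order
print(order.hand_in())"
```

```text
the job is handed in; nothing more can be done
None
```

The sleeve is seated against the stop, the keeper is closed behind it, and I handed the job in at about 18 s of the 56 s allowed. No verdict was reported.

**What I did:** I pushed the sleeve up the ramp with both fingertips at about 30 mm/s, slowing to about 12 mm/s over the crest, until it dropped into the seat. Then I shut the fingers and pushed the black pin round until the arm met its end stop, where I felt about 8 N. Finally I backed the hand off and raised it clear.

**Last checks:**

| Check | Measured | Required |
|---|---|---|
| Sleeve centre along the ramp, x | 92.4 mm (scene), 93.8 mm (side) | above 86 mm |
| Sleeve height, z | 48.4–48.7 mm | 45–51.5 mm |
| Sleeve skew | up to 0.016 rad | below 0.08 rad |
| Keeper bar, off straight across the lane | 0.2–0.4° | within 0.1 rad (5.7°) |

- **Hand and bystanders:** the wrist force was about zero with the hand clear. The clamp, caliper and jar look undisturbed in the pictures; I did not measure their positions or the syringe's.
- **Disagreements:** my first ramp fit was off along the ramp, so I moved it by −3.5 mm using the wrist view. A later wrist view suggested about +1.5 mm back again. The x readings are 1–3 mm above the 91 mm seated point, which fits that uncertainty.

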